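# Wipe the clay chips off the plaster board

### The job

Pick up the wooden scraper block and, with its sole pressed lightly but firmly on the plaster board as you slide it, wipe all six dry clay chips off the board into the catch trough along its edge; touch the chips only with the scraper and do not press so hard that you mark the plaster. Then put the scraper back in its keyed holder, blue notch over the blue rib, fully home and let go. Leave the jar, the cup and the branch alone.

Things in the scene. Friction and masses are not known exactly. Their poses are not given: they have to be found in the camera images.
- board: White plaster board fixed on rubber feet, catch trough along its +y edge. Origin under its centre, z up. Flat rimless wiping surface at z = 45 mm, x -120 to 120 mm, y -90 to 90 mm. Its feet are adjustable: its origin lies 0 to 12 mm above the table. It is hard, and marks if the scraper is dragged over it under more than 40 N.
- scraper: Loose wooden scraper block standing on its flat hard rubber sole, 0.14 to 0.28 kg. Origin mid-sole, z up, x along it. Lower part 110 x 22 x 36 mm high; above it the grip, x -46 to 34 mm, 22 mm thick, z 36 to 71 mm: pinch it across y. The blue +x end of the lower part has an upright notch at y = 0, 10 mm wide, 12 mm deep, full height of the lower part.
- holder: Fixed dark wooden holder, 130 x 42 x 24 mm. Origin at underside centre, z up, x along it. Open-topped pocket 114 x 26 mm, floor at z = 4 mm. A blue rib 6 mm wide on y = 0 stands 11 mm out of the blue +x end wall, full height, so the scraper goes in only with its notched end at +x. Home: scraper origin at x = y = 0 (2 mm play), z = 4 mm.
- trough (a point): Middle of the inner floor of the open aluminium catch trough, fixed to the board at x = 0, y = 130 mm, z = 12 mm of its frame, same axes. Inside 240 mm (x) by 80 mm (y); it begins right at the board's edge (y = 90 mm); wall tops level with the wiping surface.
- slip_jar: Bystander: terracotta-coloured lidded jar, 60 mm across, 85 mm high, origin under its centre. Leave it alone.
- water_cup: Bystander: white cup, 72 mm across, 80 mm high, origin under its centre. Leave it alone.
- branch: Bystander: forked piece of branch lying on the table, 240 mm long, 24 mm thick, origin at the middle on the table. Leave it alone.
- chip0: Loose dark grey chip of dry clay, about 26 x 18 x 9 mm (length, width, height), 11 g, lying on the board. Origin at the middle of its underside; z up at the start.
- chip1: Loose dark grey chip of dry clay, about 24 x 20 x 8 mm (length, width, height), 11 g, lying on the board. Origin at the middle of its underside; z up at the start.
- chip2: Loose dark grey chip of dry clay, about 28 x 16 x 10 mm (length, width, height), 11 g, lying on the board. Origin at the middle of its underside; z up at the start.
- chip3: Loose dark grey chip of dry clay, about 22 x 20 x 9 mm (length, width, height), 11 g, lying on the board. Origin at the middle of its underside; z up at the start.
- chip4: Loose dark grey chip of dry clay, about 27 x 17 x 8 mm (length, width, height), 11 g, lying on the board. Origin at the middle of its underside; z up at the start.
- chip5: Loose dark grey chip of dry clay, about 24 x 18 x 11 mm (length, width, height), 11 g, lying on the board. Origin at the middle of its underside; z up at the start.

How it is judged (in metres and radians):
On the way, in this order (a step that is already met when the one before it is completed fails the run):
1. the scraper is pressed on the board with 3 to 40 N while it slides over the middle of the board (y from -30 to 90 mm) at over 15 mm/s, for 0.15 s (contact force between scraper and board between 3 and 40 N and linear speed of scraper above 0.015 m/s and y of scraper in the frame of board between -0.03 and 0.09 m), for 0.15 s.
2. all six chips lie in the catch trough (x of chip0 in the frame of board between -0.122 and 0.122 m and y of chip0 in the frame of board between 0.09 and 0.172 m and z of chip0 in the frame of board between 0 and 0.036 m and x of chip1 in the frame of board between -0.122 and 0.122 m and y of chip1 in the frame of board between 0.09 and 0.172 m and z of chip1 in the frame of board between 0 and 0.036 m and x of chip2 in the frame of board between -0.122 and 0.122 m and y of chip2 in the frame of board between 0.09 and 0.172 m and z of chip2 in the frame of board between 0 and 0.036 m and x of chip3 in the frame of board between -0.122 and 0.122 m and y of chip3 in the frame of board between 0.09 and 0.172 m and z of chip3 in the frame of board between 0 and 0.036 m and x of chip4 in the frame of board between -0.122 and 0.122 m and y of chip4 in the frame of board between 0.09 and 0.172 m and z of chip4 in the frame of board between 0 and 0.036 m and x of chip5 in the frame of board between -0.122 and 0.122 m and y of chip5 in the frame of board between 0.09 and 0.172 m and z of chip5 in the frame of board between 0 and 0.036 m), for 0.2 s.
At the end, for the whole second after the job is handed in: All six chips lie at rest inside the trough, below z = 36 mm in the board's frame. The scraper stands released and at rest in its holder: origin within 5 mm along and 4 mm across of the holder's, less than 8 mm above its underside, tilted less than 0.08 rad (all of step 2 and x of scraper in the frame of holder between -0.005 and 0.005 m and y of scraper in the frame of holder between -0.004 and 0.004 m and z of scraper in the frame of holder between 0 and 0.008 m and angle between scraper's own z axis and vertical below 0.08 rad and linear speed of each of scraper, chip0, chip1, chip2, chip3, chip4, chip5 below 0.02 m/s); the robot touches nothing.
It fails at once if the robot itself touches a chip (contact force between any of the fingers, the arm and chip0 above 0.3 N or contact force between any of the fingers, the arm and chip1 above 0.3 N or contact force between any of the fingers, the arm and chip2 above 0.3 N or contact force between any of the fingers, the arm and chip3 above 0.3 N or contact force between any of the fingers, the arm and chip4 above 0.3 N or contact force between any of the fingers, the arm and chip5 above 0.3 N).
It fails at once if the scraper is dragged over the board (faster than 20 mm/s) under more than 40 N (contact force between scraper and board above 40 N and linear speed of scraper above 0.02 m/s).
It fails at once if the jar, the cup or the branch is moved by more than 15 mm (distance of any of slip_jar, water_cup, branch from where it was at the start of the episode above 0.015 m).
It also fails if it takes over 72 s, if anything falls off the work surface, if the arm or the gripper's body presses on something with over 40 N, if the wrist force passes 120 N, or if a joint passes its speed limit or range.

### The arm

A 7-joint arm with a two-finger parallel gripper is mounted at the origin on the work surface. World frame = base frame: x ahead of the robot, y to its left, z up, the work surface at z = 0. Lengths are in m, angles in degrees, forces in N, time in s.
With the tool pointing down it reaches from about 0.425 to 0.95 m from the base axis. Payload 4.7 kg.
Tool frame: the origin (TCP) lies midway between the tips of the shut fingers; the grasp point (between the pads) lies 19 mm behind it; x points along the fingers, y is the direction in which the jaws open and shut, and the axes are right-handed (so a half turn about x gives the same grasp; the last joint's range is limited). The gripper opens to 85 mm and grips with 20 to 120 N. Pads are 22 mm wide; open, the fingers measure 114 mm over their backs; the gripper's body (76 mm by 85 mm) begins 54 mm behind the grasp point. The pads swing forward as they close: fully open they stand 13 mm farther back than shut.
Start: joints at [-71.328, 26.849, -2.785, 87.806, 1.381, 65.374, -4.715], TCP at [0.234, 0.633, 0.231] pointing down, gripper open.
Joint ranges: [-148.3, 148.3], [-19.14, 114.17], [-79.39, 73.82], [5.75, 140.21], [-59.74, 239.74], [12.07, 113.84], [-152.46, 152.46]. Speed limits (degrees/s): [147.25, 147.25, 180, 180, 180, 180, 180].

### API

Orientations are given as [roll, pitch, yaw] about the fixed x, y, z axes, in that order (R = Rz(yaw) Ry(pitch) Rx(roll)).
In Python, from rig import * gives the robot as it stands.
- The arm moves only by the shell command python3 -m crank 'ROWS' [OPENING] [FORCE]. ROWS is JSON, a list of rows, each an object with "slide": the shift along the tool's x, y, z normalised to -1 to 1, where 1 is 750 mm, a list of three; "delta_rot": the turn, a rotation vector about the tool's x, y, z normalised to -1 to 1, where 1 is 0.5 rad, a list of three. In form: [{"slide": [tx, ty, tz], "delta_rot": [wx, wy, wz]}, ...]. A call has 1 to 20 rows; each row is the pose to reach, as a shift and turn from the pose commanded when the call began, along the tool's axes at that moment; what a row does not reach only later rows make up. A row lasts 1/10 s, in which the tool goes at most 50 mm and 8.59 degrees, less where a joint would pass 70% of its speed; a pose out of reach is approached as far as the arm can. A call with a number of a shift or a turn outside -1 to 1 is refused whole. A call with a gripper value outside its range is refused whole. OPENING is the opening, from 0 (shut) to 1 (fully open), set as the call begins (- or left out, the last holds). The fingers move at their own pace and stop on an object; FORCE is the grip in N (left out, the last holds). Time passes only in rows, so rows that repeat a pose let the fingers close. It gives the time, the measured TCP pose, the force and the opening at its end, in the units of the state.
- get_state(): the state, without advancing time (a new reading comes with each control period).
- get_image(name): name is "scene" or "top"; returns a dict with "image" (400x640x3 uint8, blue, green, red), "range_z" (400x640 float32, m along the optical axis (not along the pixel's ray), 0 where there is no reading), "K" (3x3 intrinsics, pixels), "k1" (the pictures are not rectified: a ray, as slopes to the right and down, at radius r is drawn at 1 + k1 r^2 times it, then the intrinsics apply), "pose" (4x4, takes a point from camera to world coordinates). Camera axes: x right, y up, looking along -z (the intrinsics and any distortion apply to the point x, -y, -z); pixel columns grow to the right and rows downward; lengths in m; the calibration is good to about 2 mm. A picture is of the moment at which its call begins.
- hand_in(): hands the job in, once; it reports no verdict.
The state is a dict: "t": time; "joint_positions": joint angles; "joint_vel": joint speeds; "joint_torque": joint torques, N m; "tcp_pos": TCP position; "tool_rot": TCP orientation; "force": force on the tool from outside, world axes, zero at the start; "torque": the same for the moment, N m; "finger_gap": finger opening in m.
Only numpy, scipy, OpenCV 4.12 (cv2) and the standard library are available. Lean on these libraries where they do the work, as an engineer would, in place of code of your own. Each camera call takes 0.05 s, during which the arm holds its last target. There are 200 camera calls.

## Working session

There is one attempt and no reset: what is moved stays moved. The work goes in short steps, Python scripts to look and compute and a shell command to move; the robot and the scene stay as the last step left them, time stands still between calls to the robot, and variables do not carry over. Pictures are saved under pics/ and viewed, about 8 in all and at most 12, crops included, and the job is handed in when it is done.

```bash
ls; mkdir -p pics; cat > h.py <<'E'
from rig import *
import numpy as np, cv2
from scipy.spatial.transform import Rotation as R
def cloud(d):
    h,w=d["range_z"].shape; K=np.array(d["K"]); u,v=np.meshgrid(np.arange(w),np.arange(h))
    x=(u-K[0,2])/K[0,0]; y=(v-K[1,2])/K[1,1]
    xu,yu=x.copy(),y.copy()
    for _ in range(8):
        f=1+d["k1"]*(xu**2+yu**2); xu,yu=x/f,y/f
    z=d["range_z"]; P=np.stack([xu*z,-yu*z,-z],-1); T=np.array(d["pose"])
    W=P@T[:3,:3].T+T[:3,3]; W[z==0]=np.nan; return W
E
python3 - <<'E'
from h import *
s=get_state(); print({k:np.round(v,3) for k,v in s.items()})
for n in("top","scene"):
    d=get_image(n); cv2.imwrite(f"pics/{n}0.png",d["image"]); np.savez(f"{n}0.npz",W=cloud(d),im=d["image"]); print(n,d["K"],d["k1"],np.round(d["pose"],3))
E
```

```text
pics
{'t': np.float64(0.0), 'joint_positions': array([-71.327,  26.895,  -2.784,  87.874,   1.38 ,  65.373,  -4.716]), 'joint_vel': array([ 0.061, -0.009, -0.082, -0.032,  0.033, -0.023,  0.067]), 'joint_torque': array([ 0.0000e+00, -5.1031e+01, -4.7000e-02, -2.3771e+01,  1.1000e-02,
        8.0000e-03, -0.0000e+00]), 'tcp_pos': array([0.234, 0.632, 0.23 ]), 'tool_rot': array([ -88.22 ,   89.891, -108.548]), 'force': array([ 0.377, -0.44 , -0.351]), 'torque': array([ 0.02 , -0.014, -0.02 ]), 'finger_gap': np.float64(0.085)}
top [[377.72123814   0.         322.34838532]
 [  0.         377.72123814 195.62468774]
 [  0.           0.           1.        ]] 0.008127288767590087 [[-0.001  0.995 -0.102  0.526]
 [-1.    -0.001 -0.003 -0.004]
 [-0.003  0.102  0.995  0.893]
 [ 0.     0.     0.     1.   ]]
scene [[363.23341044   0.         316.76831955]
 [  0.         363.23341044 204.42158423]
 [  0.           0.           1.        ]] -0.013489711111435624 [[-0.483 -0.618  0.62   1.216]
 [ 0.876 -0.344  0.339  0.345]
 [ 0.004  0.707  0.707  0.733]
 [ 0.     0.     0.     1.   ]]
```

View pics/top0.png

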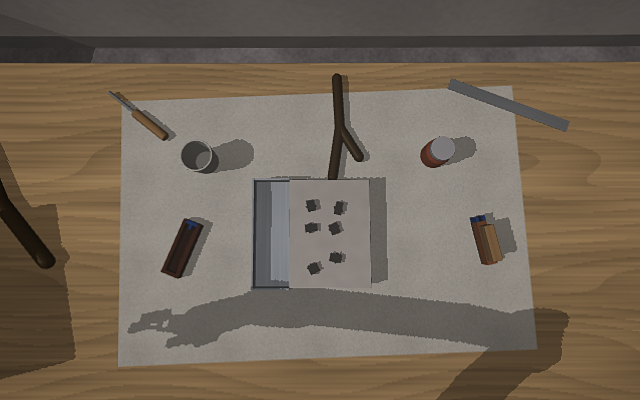

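View pics/scene0.png

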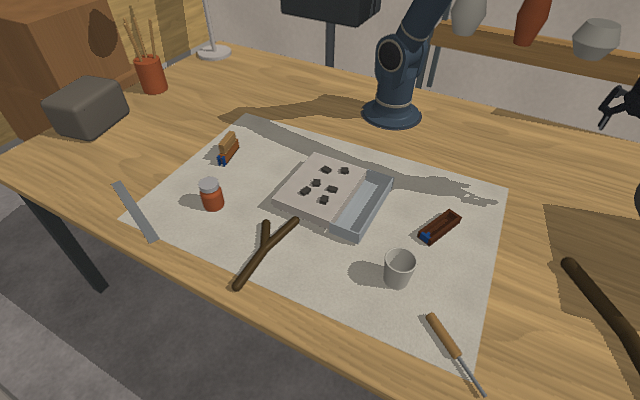

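The top view shows the board (290–370, 180–290) with the trough on its left (+y world). The scraper is at (487,240) with its blue end up, and the holder is at (182,247), also blue end up. Six chips lie at columns 307–345, rows 205–268.

```bash
cat > m.py <<'E'
from h import *
f=np.load("top0.npz"); W,im=f["W"],f["im"].astype(int)
uu,vv=np.meshgrid(np.arange(640),np.arange(400))
def roi(a,b,c,d): return (uu>=a)&(uu<b)&(vv>=c)&(vv<d)
def rect(P):
    r=cv2.minAreaRect((P[:,:2]*1000).astype(np.float32)); return np.round(r[0],1),np.round(r[1],1),round(r[2],1)
t=W[roi(200,240,300,310)]; print("table z",np.nanmedian(t[:,2]))
B=roi(292,369,182,287); zb=np.nanmedian(W[B][:,2]); print("board z",zb)
m=roi(280,380,170,300)&(abs(W[...,2]-zb)<.006)&(im.min(-1)>110)
n,l,st,_=cv2.connectedComponentsWithStats(m.astype(np.uint8)); k=1+np.argmax(st[1:,4]); mm=cv2.morphologyEx((l==k).astype(np.uint8),cv2.MORPH_OPEN,np.ones((3,3)))>0
print("board",rect(W[mm]))
A=np.c_[W[mm][:,:2],np.ones(mm.sum())]; print("plane",np.linalg.lstsq(A,W[mm][:,2],rcond=None)[0])
m=roi(245,380,170,300)&(W[...,2]>.03); print("board+trough",rect(W[m]))
c=B&(im.max(-1)<100); n,l,st,ce=cv2.connectedComponentsWithStats(c.astype(np.uint8))
for i in range(1,n):
    if st[i,4]>20:
        P=W[l==i]; print("chip",st[i,4],np.round(np.median(P,0),3),rect(P),P[:,2].max().round(3))
for nm,r,z0,z1 in(("scraper top",roi(465,515,205,275),.06,.08),("scr all",roi(465,515,205,275),.02,.08),("holder",roi(155,210,210,285),.012,.03)):
    m=r&(W[...,2]>z0)&(W[...,2]<z1); P=W[m]; print(nm,m.sum(),rect(P),np.percentile(P[:,2],[5,50,95]).round(3))
for nm,r in(("sb",roi(465,515,205,275)),("hb",roi(155,210,210,285))):
    m=r&(im[...,0]>im[...,2]+30); print(nm,m.sum(),np.round(np.nanmedian(W[m],0),3))
for nm,r in (("cup",roi(175,225,135,178)),("jar",roi(415,460,132,172)),("branch",roi(320,370,70,180))):
    P=W[r&(W[...,2]>(.015 if nm=="branch" else .05))]; print(nm,rect(P),np.nanmax(P[:,2]))
E
python3 m.py
python3 - <<'E'
import cv2,numpy as np
im=cv2.imread("pics/top0.png")
a=cv2.resize(im[205:285,150:220],None,fx=5.5,fy=5.5,interpolation=2);b=cv2.resize(im[205:285,455:525],None,fx=5.5,fy=5.5,interpolation=2)
cv2.imwrite("pics/c1.png",np.hstack([a,b]))
E
```

```text
table z 0.0015103899062490211
board z 0.048540973217255146
board (array([530.4, -16.9]), array([179.5, 237.6]), 89.9)
plane [ 4.07667651e-05 -8.05909304e-04  4.83398709e-02]
board+trough (array([530.5,  25. ]), array([264.4, 246.7]), 90.0)
chip 151 [nan nan nan] (array([593.4,  19.6]), array([26.2, 29.4]), 11.7) nan
chip 154 [ 0.587 -0.04   0.057] (array([587.4, -41.1]), array([28. , 32.8]), 79.5) 0.063
chip 150 [ 0.541 -0.029  0.055] (array([541.8, -30. ]), array([26.6, 29.7]), 18.4) 0.059
chip 142 [nan nan nan] (array([543. ,  20.5]), array([33.4, 22.4]), 88.7) nan
chip 150 [ 0.478 -0.033  0.057] (array([477.1, -33.6]), array([35.5, 26.2]), 89.9) 0.062
chip 145 [0.454 0.017 0.056] (array([454.2,  15.2]), array([27.7, 31.1]), 26.7) 0.061
scraper top 442 (array([ 509.7, -368.2]), array([79.7, 22.7]), 11.8) [0.063 0.071 0.074]
scr all 862 (array([ 515.5, -367. ]), array([109.9,  23.1]), 12.4) [0.024 0.061 0.073]
holder 718 (array([497. , 321.5]), array([ 44. , 130.1]), 68.6) [0.014 0.024 0.027]
sb 33 [ 0.563 -0.352  0.036]
hb 48 [0.553 0.301 0.025]
cup (array([700.5, 275. ]), array([70. , 70.2]), 78.2) 0.08394716312145944
jar (array([ 712.9, -260.8]), array([55.2, 55.4]), 70.7) 0.09009760987660498
branch (array([780.6, -64.6]), array([ 90.7, 257.2]), 87.5) 0.04982907124282099
```

View pics/c1.png

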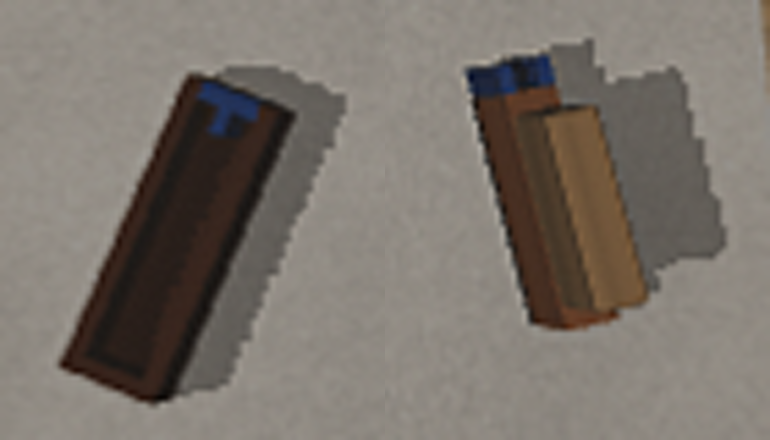

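```bash
cat >> h.py <<'E'
def tgt(pos,yaw,s=None,flip=None):
    """rows for TCP pos, tool down, tool y across an object of given yaw(deg)"""
    s=s or get_state(); M=R.from_euler("xyz",s["tool_rot"],degrees=True).as_matrix()
    best=None
    for k in (0,180):
        a=np.radians(yaw+90+k); X=np.array([0,0,-1.]);Y=np.array([np.cos(a),np.sin(a),0]); T=np.c_[X,Y,np.cross(X,Y)]
        rv=R.from_matrix(M.T@T).as_rotvec()
        if best is None or (np.linalg.norm(rv)<np.linalg.norm(best)) : best=rv
    sl=M.T@(np.array(pos)-s["tcp_pos"])/.75
    print("slide",np.round(sl,4),"rot",np.round(best/.5,3),"| tcp",np.round(s["tcp_pos"],4),"F",np.round(s["force"],1),"gap",round(float(s["finger_gap"]),4),"t",round(float(s["t"]),2),"j7",s["joint_positions"][6].round(1))
    return M
E
python3 - <<'E'
from h import *
print(tgt([.5156,-.367,.15],12.4).round(2)); tgt([.56,.2,.2],12.4)
E
```

```text
slide [ 0.1091 -1.1192  0.8147] rot [-1.142e+00 -1.000e-03  3.000e-03] | tcp [0.2343 0.6325 0.2304] F [-1.1 -0.3  1.1] gap 0.0855 t 0.1 j7 -4.7
[[-0.    0.35  0.94]
 [-0.    0.94 -0.35]
 [-1.   -0.    0.  ]]
slide [ 0.0412 -0.3898  0.6076] rot [-1.142e+00 -1.000e-03  3.000e-03] | tcp [0.2343 0.6325 0.2304] F [-1.1 -0.3  1.1] gap 0.0855 t 0.1 j7 -4.7
```

```bash
r='{"slide":[0.04,-0.39,0.61],"delta_rot":[-1,0,0]}'; python3 -m crank '[{"slide":[0.04,-0.39,0.61],"delta_rot":[-1,0,0]},{"slide":[0.04,-0.39,0.61],"delta_rot":[-1,0,0]},{"slide":[0.04,-0.39,0.61],"delta_rot":[-1,0,0]},{"slide":[0.04,-0.39,0.61],"delta_rot":[-1,0,0]},{"slide":[0.04,-0.39,0.61],"delta_rot":[-1,0,0]},{"slide":[0.04,-0.39,0.61],"delta_rot":[-1,0,0]},{"slide":[0.04,-0.39,0.61],"delta_rot":[-1,0,0]},{"slide":[0.04,-0.39,0.61],"delta_rot":[-1,0,0]},{"slide":[0.04,-0.39,0.61],"delta_rot":[-1,0,0]},{"slide":[0.04,-0.39,0.61],"delta_rot":[-1,0,0]},{"slide":[0.04,-0.39,0.61],"delta_rot":[-1,0,0]},{"slide":[0.04,-0.39,0.61],"delta_rot":[-1,0,0]}]' 1; python3 -c "
from h import *
tgt([.5156,-.367,.13],12.4)"
```

```text
t: 1.3
tcp_pos: [0.5655, 0.1915, 0.2005]
tool_rot: [-85.6, 89.7, -78.0]
force: [-0.5, -1.2, 0.2]
finger_gap: 0.0852
slide [ 0.0973 -0.7287 -0.1648] rot [-0.167  0.     0.009] | tcp [0.5655 0.1915 0.2005] F [-0.5 -1.2  0.2] gap 0.0852 t 1.3 j7 75.2
```

```bash
python3 -m crank '[{"slide":[0.097,-0.729,-0.165],"delta_rot":[-0.17,0,0]},{"slide":[0.097,-0.729,-0.165],"delta_rot":[-0.17,0,0]},{"slide":[0.097,-0.729,-0.165],"delta_rot":[-0.17,0,0]},{"slide":[0.097,-0.729,-0.165],"delta_rot":[-0.17,0,0]},{"slide":[0.097,-0.729,-0.165],"delta_rot":[-0.17,0,0]},{"slide":[0.097,-0.729,-0.165],"delta_rot":[-0.17,0,0]},{"slide":[0.097,-0.729,-0.165],"delta_rot":[-0.17,0,0]},{"slide":[0.097,-0.729,-0.165],"delta_rot":[-0.17,0,0]},{"slide":[0.097,-0.729,-0.165],"delta_rot":[-0.17,0,0]},{"slide":[0.097,-0.729,-0.165],"delta_rot":[-0.17,0,0]},{"slide":[0.097,-0.729,-0.165],"delta_rot":[-0.17,0,0]},{"slide":[0.097,-0.729,-0.165],"delta_rot":[-0.17,0,0]},{"slide":[0.097,-0.729,-0.165],"delta_rot":[-0.17,0,0]},{"slide":[0.097,-0.729,-0.165],"delta_rot":[-0.17,0,0]},{"slide":[0.097,-0.729,-0.165],"delta_rot":[-0.17,0,0]}]'; python3 -c "
from h import *
tgt([.5156,-.367,.036],12.4)
for n in ('top','scene'):
    d=get_image(n);np.savez(f'{n}1.npz',W=cloud(d),im=d['image'])
    im=d['image'][190:290,440:560] if n=='top' else d['image'][90:190,170:290]
    cv2.imwrite(f'pics/{n}1.png',cv2.resize(im,None,fx=4,fy=4))
a=cv2.imread('pics/top1.png');b=cv2.imread('pics/scene1.png');cv2.imwrite('pics/c2.png',cv2.resize(np.hstack([a,b]),(800,333)))"
```

```text
t: 2.8
tcp_pos: [0.5197, -0.3561, 0.1285]
tool_rot: [66.3, 89.9, 79.7]
force: [0.8, 0.5, -0.6]
finger_gap: 0.0854
slide [ 0.1233 -0.0131 -0.0088] rot [ 0.035  0.001 -0.003] | tcp [ 0.5197 -0.3561  0.1285] F [ 0.8  0.5 -0.6] gap 0.0854 t 2.8 j7 139.3
```

View pics/c2.png

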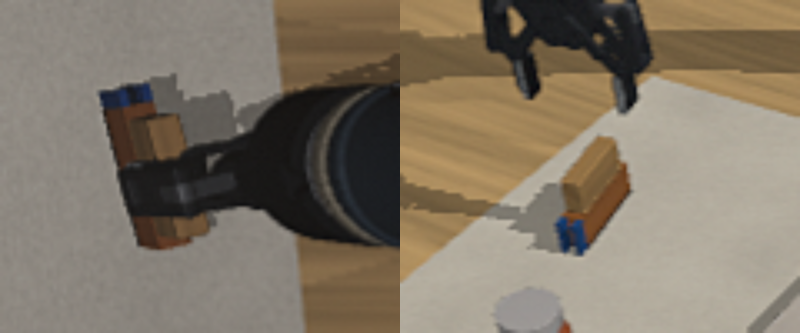

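Tool is above the scraper, jaws straddling the grip. Descend and grasp.

```bash
python3 -m crank '[{"slide":[0,-0.013,-0.009],"delta_rot":[0.035,0,0]},{"slide":[0.03,-0.013,-0.009],"delta_rot":[0.035,0,0]},{"slide":[0.06,-0.013,-0.009],"delta_rot":[0.035,0,0]},{"slide":[0.09,-0.013,-0.009],"delta_rot":[0.035,0,0]},{"slide":[0.11,-0.013,-0.009],"delta_rot":[0.035,0,0]},{"slide":[0.122,-0.013,-0.009],"delta_rot":[0.035,0,0]},{"slide":[0.122,-0.013,-0.009],"delta_rot":[0.035,0,0]},{"slide":[0.122,-0.013,-0.009],"delta_rot":[0.035,0,0]}]'; python3 -c "
from h import *
tgt([.5156,-.367,.036],12.4)"
```

```text
t: 3.7
tcp_pos: [0.5147, -0.3706, 0.0377]
tool_rot: [-48.6, 89.9, -36.4]
force: [-0.6, -0.7, 0.5]
finger_gap: 0.0856
slide [0.0022 0.0045 0.0023] rot [-0.008  0.002  0.002] | tcp [ 0.5147 -0.3706  0.0377] F [-0.6 -0.7  0.5] gap 0.0856 t 3.7 j7 140.7
```

```bash
python3 -m crank '[{"slide":[0.002,0.005,0.002],"delta_rot":[0,0,0]},{"slide":[0.002,0.005,0.002],"delta_rot":[0,0,0]},{"slide":[0.002,0.005,0.002],"delta_rot":[0,0,0]}]'
python3 -m crank '[{"slide":[0,0,0],"delta_rot":[0,0,0]},{"slide":[0,0,0],"delta_rot":[0,0,0]},{"slide":[0,0,0],"delta_rot":[0,0,0]},{"slide":[0,0,0],"delta_rot":[0,0,0]},{"slide":[0,0,0],"delta_rot":[0,0,0]},{"slide":[0,0,0],"delta_rot":[0,0,0]},{"slide":[0,0,0],"delta_rot":[0,0,0]},{"slide":[0,0,0],"delta_rot":[0,0,0]},{"slide":[0,0,0],"delta_rot":[0,0,0]},{"slide":[0,0,0],"delta_rot":[0,0,0]}]' 0 80; python3 -c "
from h import *
tgt([.5156,-.367,.136],12.4)"
```

```text
t: 4.0
tcp_pos: [0.5153, -0.366, 0.0361]
tool_rot: [-28.5, 89.9, -16.3]
force: [-0.0, 0.1, -0.0]
finger_gap: 0.0849
t: 5.0
tcp_pos: [0.5148, -0.3662, 0.0354]
tool_rot: [147.8, 90.0, 160.0]
force: [0.8, 0.1, -0.7]
finger_gap: 0.0207
slide [-0.1341 -0.0013  0.0008] rot [-0.007 -0.    -0.   ] | tcp [ 0.5148 -0.3662  0.0354] F [ 0.8  0.1 -0.7] gap 0.0207 t 5.0 j7 140.4
```

```bash
python3 -m crank '[{"slide":[-0.04,0,0],"delta_rot":[0,0,0]},{"slide":[-0.1,0,0],"delta_rot":[0,0,0]},{"slide":[-0.15,0,0],"delta_rot":[0,0,0]},{"slide":[-0.15,0,0],"delta_rot":[0,0,0]}]'; python3 -c "
from h import *
tgt([.570,-.088,.12],0)"
```

```text
t: 5.4
tcp_pos: [0.5178, -0.3682, 0.1538]
tool_rot: [-41.9, 89.4, -29.8]
force: [1.8, -0.7, -1.4]
finger_gap: 0.0211
slide [0.0437 0.3509 0.1465] rot [0.425 0.018 0.013] | tcp [ 0.5178 -0.3682  0.1538] F [ 1.8 -0.7 -1.4] gap 0.0211 t 5.4 j7 139.0
```

```bash
python3 -m crank '[{"slide":[0,0.351,0.147],"delta_rot":[0.42,0,0]},{"slide":[0,0.351,0.147],"delta_rot":[0.42,0,0]},{"slide":[0,0.351,0.147],"delta_rot":[0.42,0,0]},{"slide":[0,0.351,0.147],"delta_rot":[0.42,0,0]},{"slide":[0,0.351,0.147],"delta_rot":[0.42,0,0]},{"slide":[0,0.351,0.147],"delta_rot":[0.42,0,0]},{"slide":[0.02,0.351,0.147],"delta_rot":[0.42,0,0]},{"slide":[0.043,0.351,0.147],"delta_rot":[0.42,0,0]},{"slide":[0.043,0.351,0.147],"delta_rot":[0.42,0,0]},{"slide":[0.043,0.351,0.147],"delta_rot":[0.42,0,0]}]'; python3 -c "
from h import *
M=tgt([.570,-.088,.088],0); print(M.round(3))"
```

```text
t: 6.4
tcp_pos: [0.5662, -0.0856, 0.115]
tool_rot: [174.0, 89.9, 174.2]
force: [-0.3, -0.7, -2.0]
finger_gap: 0.021
slide [ 0.0359 -0.0032  0.0051] rot [ 0.005 -0.005 -0.   ] | tcp [ 0.5662 -0.0856  0.115 ] F [-0.3 -0.7 -2. ] gap 0.021 t 6.4 j7 99.6
[[-0.002 -0.002  1.   ]
 [ 0.     1.     0.002]
 [-1.     0.    -0.002]]
```

```bash
python3 -m crank '[{"slide":[0,-0.003,0.005],"delta_rot":[0,0,0]},{"slide":[0.012,-0.003,0.005],"delta_rot":[0,0,0]},{"slide":[0.024,-0.003,0.005],"delta_rot":[0,0,0]},{"slide":[0.032,-0.003,0.005],"delta_rot":[0,0,0]},{"slide":[0.035,-0.003,0.005],"delta_rot":[0,0,0]},{"slide":[0.035,-0.003,0.005],"delta_rot":[0,0,0]},{"slide":[0.035,-0.003,0.005],"delta_rot":[0,0,0]}]'; python3 -c "
from h import *
M=tgt([.570,-.088,.083],0); 
ims=[]
for n,(a,b,c,e) in (('top',(160,310,240,400)),('scene',(120,250,260,400))):
    d=get_image(n); ims.append(cv2.resize(d['image'][a:b,c:e],(400,370),interpolation=2))
cv2.imwrite('pics/c3.png',np.hstack(ims))"
```

```text
t: 7.1
tcp_pos: [0.5709, -0.0878, 0.0896]
tool_rot: [33.0, 90.0, 33.1]
force: [0.4, -0.1, -2.0]
finger_gap: 0.0205
slide [ 0.0088 -0.0002 -0.0012] rot [ 0.005  0.    -0.   ] | tcp [ 0.5709 -0.0878  0.0896] F [ 0.4 -0.1 -2. ] gap 0.0205 t 7.1 j7 100.2
```

View pics/c3.png

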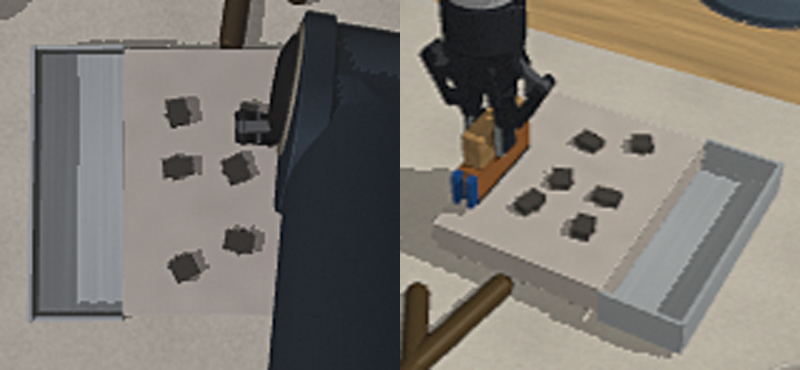

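The scraper hovers level at the −y edge of the board, behind the chips. All six chips are visible with a clear gap. Now lower it to contact.

```bash
for i in 1; do python3 -m crank '[{"slide":[0.004,0,0],"delta_rot":[0,0,0]},{"slide":[0.007,0,0],"delta_rot":[0,0,0]},{"slide":[0.007,0,0],"delta_rot":[0,0,0]},{"slide":[0.007,0,0],"delta_rot":[0,0,0]}]'; python3 -m crank '[{"slide":[0.0013,0,0],"delta_rot":[0,0,0]},{"slide":[0.0013,0,0],"delta_rot":[0,0,0]},{"slide":[0.0013,0,0],"delta_rot":[0,0,0]}]'; python3 -m crank '[{"slide":[0.0013,0,0],"delta_rot":[0,0,0]},{"slide":[0.0013,0,0],"delta_rot":[0,0,0]},{"slide":[0.0013,0,0],"delta_rot":[0,0,0]}]'; done
```

```text
t: 7.6
tcp_pos: [0.5707, -0.0878, 0.0842]
tool_rot: [157.5, 90.0, 157.6]
force: [0.1, -0.0, -1.7]
finger_gap: 0.0213
t: 7.9
tcp_pos: [0.5708, -0.0878, 0.0833]
tool_rot: [82.3, 90.0, 82.5]
force: [0.1, 0.3, -2.7]
finger_gap: 0.021
t: 8.2
tcp_pos: [0.571, -0.0879, 0.083]
tool_rot: [22.4, 90.0, 22.5]
force: [-1.7, 0.9, 5.7]
finger_gap: 0.0208
```

```bash
python3 -m crank '[{"slide":[0.0006,0.004,0],"delta_rot":[0,0,0]},{"slide":[0.0006,0.01,0],"delta_rot":[0,0,0]},{"slide":[0.0006,0.018,0],"delta_rot":[0,0,0]},{"slide":[0.0006,0.026,0],"delta_rot":[0,0,0]}]';  python3 -m crank '[{"slide":[0,0.008,0],"delta_rot":[0,0,0]},{"slide":[0,0.016,0],"delta_rot":[0,0,0]},{"slide":[0,0.024,0],"delta_rot":[0,0,0]}]'
```

```text
t: 8.6
tcp_pos: [0.5721, -0.0706, 0.0831]
tool_rot: [-39.9, 89.7, -39.8]
force: [-0.2, -3.3, 6.1]
finger_gap: 0.0212
t: 8.9
tcp_pos: [0.5721, -0.0524, 0.0831]
tool_rot: [-39.1, 89.7, -39.0]
force: [0.5, -3.7, 5.4]
finger_gap: 0.0208
```

```bash
python3 -m crank '[{"slide":[0,0.008,0],"delta_rot":[0,0,0]},{"slide":[0,0.016,0],"delta_rot":[0,0,0]},{"slide":[0,0.024,0],"delta_rot":[0,0,0]},{"slide":[0,0.032,0],"delta_rot":[0,0,0]},{"slide":[0,0.04,0],"delta_rot":[0,0,0]},{"slide":[0,0.048,0],"delta_rot":[0,0,0]},{"slide":[0,0.056,0],"delta_rot":[0,0,0]}]';  python3 -m crank '[{"slide":[0,0.008,0],"delta_rot":[0,0,0]},{"slide":[0,0.016,0],"delta_rot":[0,0,0]},{"slide":[0,0.024,0],"delta_rot":[0,0,0]},{"slide":[0,0.032,0],"delta_rot":[0,0,0]},{"slide":[0,0.04,0],"delta_rot":[0,0,0]},{"slide":[0,0.048,0],"delta_rot":[0,0,0]},{"slide":[0,0.056,0],"delta_rot":[0,0,0]},{"slide":[0,0.064,0],"delta_rot":[0,0,0]}]'; python3 -c "
from h import *
M=tgt([.570,.08,.083],0); 
ims=[]
for n,(a,b,c,e) in (('top',(160,310,240,400)),('scene',(120,250,260,400))):
    d=get_image(n); ims.append(cv2.resize(d['image'][a:b,c:e],(400,370),interpolation=2))
cv2.imwrite('pics/c4.png',np.hstack(ims))"
```

```text
t: 9.6
tcp_pos: [0.572, -0.0105, 0.0831]
tool_rot: [-39.2, 89.8, -39.1]
force: [0.8, -3.1, 5.3]
finger_gap: 0.0208
t: 10.4
tcp_pos: [0.5719, 0.0376, 0.0831]
tool_rot: [-37.3, 89.8, -37.2]
force: [0.6, -3.7, 6.2]
finger_gap: 0.0214
slide [-0.      0.0566 -0.0025] rot [0.004 0.006 0.005] | tcp [0.5719 0.0376 0.0831] F [ 0.6 -3.7  6.2] gap 0.0214 t 10.4 j7 87.1
```

View pics/c4.png

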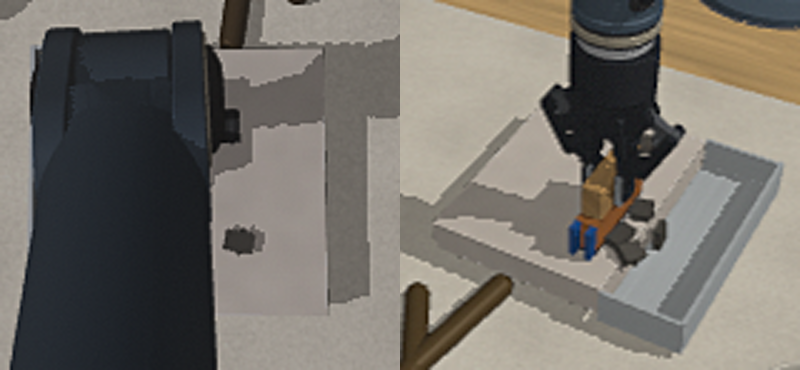

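The four +x chips are being pushed ahead of the sole under about 8 N. Push on over the edge.

```bash
python3 -m crank '[{"slide":[0,0.008,0],"delta_rot":[0,0,0]},{"slide":[0,0.016,0],"delta_rot":[0,0,0]},{"slide":[0,0.024,0],"delta_rot":[0,0,0]},{"slide":[0,0.032,0],"delta_rot":[0,0,0]},{"slide":[-0.0003,0.04,0],"delta_rot":[0,0,0]},{"slide":[-0.0003,0.048,0],"delta_rot":[0,0,0]},{"slide":[-0.0003,0.054,0],"delta_rot":[0,0,0]},{"slide":[-0.0003,0.054,0],"delta_rot":[0,0,0]},{"slide":[-0.0003,0.054,0],"delta_rot":[0,0,0]}]'; python3 -m crank '[{"slide":[-0.01,-0.004,0],"delta_rot":[0,0,0]},{"slide":[-0.03,-0.02,0],"delta_rot":[0,0,0]},{"slide":[-0.06,-0.05,0],"delta_rot":[0,0,0]},{"slide":[-0.08,-0.1,0],"delta_rot":[0,0,0]},{"slide":[-0.08,-0.166,0],"delta_rot":[0,0,0]},{"slide":[-0.08,-0.223,0],"delta_rot":[0,0,0]},{"slide":[-0.08,-0.223,0],"delta_rot":[0,0,0]}]'; python3 -c "
from h import *
M=tgt([.470,-.088,.1],0); 
ims=[]
for n,(a,b,c,e) in (('top',(160,310,240,400)),('scene',(120,250,260,400))):
    d=get_image(n); np.savez(f'{n}2.npz',W=cloud(d),im=d['image']);ims.append(cv2.resize(d['image'][a:b,c:e],(400,370),interpolation=2))
cv2.imwrite('pics/c5.png',np.hstack(ims))"
```

```text
t: 11.4
tcp_pos: [0.5714, 0.0801, 0.083]
tool_rot: [-2.8, 89.9, -2.7]
force: [0.0, -2.1, 5.4]
finger_gap: 0.0206
t: 12.1
tcp_pos: [0.5697, -0.097, 0.1434]
tool_rot: [-76.9, 89.7, -77.5]
force: [-0.2, -0.4, -2.2]
finger_gap: 0.021
slide [ 0.0576  0.0109 -0.1331] rot [-0.02   0.002  0.01 ] | tcp [ 0.5697 -0.097   0.1434] F [-0.2 -0.4 -2.2] gap 0.021 t 12.1 j7 100.0
```

View pics/c5.png

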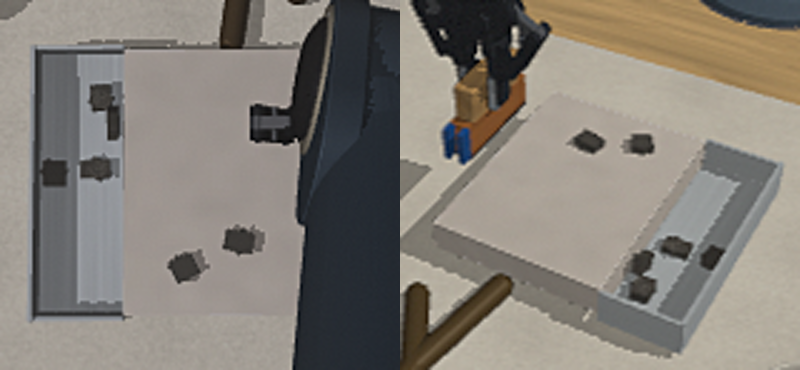

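Four chips are in the trough; one of them leans on edge near the board wall at crop (112,122). Two chips remain. Second pass at x ≈ 0.468.

```bash
python3 -m crank '[{"slide":[0,0.012,-0.05],"delta_rot":[0,0,0]},{"slide":[0,0.012,-0.1],"delta_rot":[0,0,0]},{"slide":[0,0.012,-0.136],"delta_rot":[0,0,0]},{"slide":[0.03,0.012,-0.136],"delta_rot":[0,0,0]},{"slide":[0.06,0.012,-0.136],"delta_rot":[0,0,0]},{"slide":[0.072,0.012,-0.136],"delta_rot":[0,0,0]},{"slide":[0.072,0.012,-0.136],"delta_rot":[0,0,0]},{"slide":[0.072,0.012,-0.136],"delta_rot":[0,0,0]}]'; python3 -c "
from h import *
M=tgt([.468,-.088,.083],0)"
```

```text
t: 13.0
tcp_pos: [0.4694, -0.0779, 0.0886]
tool_rot: [12.4, 90.0, 12.6]
force: [-0.5, 0.0, -1.6]
finger_gap: 0.0212
slide [ 0.0075 -0.0134 -0.002 ] rot [ 0.007  0.002 -0.   ] | tcp [ 0.4694 -0.0779  0.0886] F [-0.5  0.  -1.6] gap 0.0212 t 13.0 j7 100.1
```

```bash
python3 -m crank '[{"slide":[0.003,0,0],"delta_rot":[0,0,0]},{"slide":[0.006,0,0],"delta_rot":[0,0,0]},{"slide":[0.006,0,0],"delta_rot":[0,0,0]},{"slide":[0.006,0,0],"delta_rot":[0,0,0]}]'; python3 -m crank '[{"slide":[0.0013,0,0],"delta_rot":[0,0,0]},{"slide":[0.0013,0,0],"delta_rot":[0,0,0]},{"slide":[0.0013,0,0],"delta_rot":[0,0,0]}]'; python3 -m crank '[{"slide":[0.001,0,0],"delta_rot":[0,0,0]},{"slide":[0.001,0,0],"delta_rot":[0,0,0]},{"slide":[0.001,0,0],"delta_rot":[0,0,0]}]'
```

```text
t: 13.4
tcp_pos: [0.4689, -0.0784, 0.0837]
tool_rot: [19.6, 90.0, 19.7]
force: [0.6, -0.7, -2.8]
finger_gap: 0.0211
t: 13.7
tcp_pos: [0.4691, -0.0784, 0.083]
tool_rot: [6.0, 90.0, 6.1]
force: [-0.7, 0.4, 4.0]
finger_gap: 0.0213
t: 14.0
tcp_pos: [0.4691, -0.0784, 0.083]
tool_rot: [33.2, 90.0, 33.3]
force: [-3.4, -0.2, 11.2]
finger_gap: 0.021
```

```bash
python3 -m crank '[{"slide":[0,0.004,0],"delta_rot":[0,0,0]},{"slide":[0,0.01,0],"delta_rot":[0,0,0]},{"slide":[0,0.018,0],"delta_rot":[0,0,0]},{"slide":[0,0.026,0],"delta_rot":[0,0,0]},{"slide":[0,0.034,0],"delta_rot":[0,0,0]},{"slide":[0,0.042,0],"delta_rot":[0,0,0]},{"slide":[0,0.05,0],"delta_rot":[0,0,0]}]'; python3 -m crank '[{"slide":[0,0.008,0],"delta_rot":[0,0,0]},{"slide":[0,0.016,0],"delta_rot":[0,0,0]},{"slide":[0,0.024,0],"delta_rot":[0,0,0]},{"slide":[0,0.032,0],"delta_rot":[0,0,0]},{"slide":[0,0.04,0],"delta_rot":[0,0,0]},{"slide":[0,0.048,0],"delta_rot":[0,0,0]},{"slide":[0,0.056,0],"delta_rot":[0,0,0]},{"slide":[0,0.064,0],"delta_rot":[0,0,0]},{"slide":[0,0.072,0],"delta_rot":[0,0,0]},{"slide":[0,0.08,0],"delta_rot":[0,0,0]},{"slide":[0,0.088,0],"delta_rot":[0,0,0]},{"slide":[0,0.096,0],"delta_rot":[0,0,0]},{"slide":[0,0.104,0],"delta_rot":[0,0,0]}]'; python3 -m crank '[{"slide":[0,0.008,0],"delta_rot":[0,0,0]},{"slide":[0,0.016,0],"delta_rot":[0,0,0]},{"slide":[0,0.024,0],"delta_rot":[0,0,0]},{"slide":[-0.0005,0.032,0],"delta_rot":[0,0,0]},{"slide":[-0.0005,0.04,0],"delta_rot":[0,0,0]},{"slide":[-0.0005,0.048,0],"delta_rot":[0,0,0]},{"slide":[-0.0005,0.057,0],"delta_rot":[0,0,0]},{"slide":[-0.0005,0.057,0],"delta_rot":[0,0,0]},{"slide":[-0.0005,0.057,0],"delta_rot":[0,0,0]}]'
```

```text
t: 14.7
tcp_pos: [0.4702, -0.0426, 0.083]
tool_rot: [-33.6, 89.8, -33.4]
force: [-0.2, -4.2, 7.1]
finger_gap: 0.0216
t: 16.0
tcp_pos: [0.4699, 0.0354, 0.083]
tool_rot: [-33.5, 89.8, -33.4]
force: [0.0, -4.8, 8.1]
finger_gap: 0.0207
t: 16.9
tcp_pos: [0.4692, 0.08, 0.083]
tool_rot: [6.8, 89.9, 6.9]
force: [-0.4, -0.7, 6.7]
finger_gap: 0.0213
```

```bash
python3 -m crank '[{"slide":[-0.01,-0.004,0],"delta_rot":[0,0,0]},{"slide":[-0.04,-0.02,0],"delta_rot":[0,0,0]},{"slide":[-0.08,-0.05,0],"delta_rot":[0,0,0]},{"slide":[-0.12,-0.1,0],"delta_rot":[0,0,0]},{"slide":[-0.12,-0.166,0],"delta_rot":[0,0,0]},{"slide":[-0.12,-0.223,0],"delta_rot":[0,0,0]},{"slide":[-0.12,-0.223,0],"delta_rot":[0,0,0]}]'; python3 -c "
from h import *
M=tgt([.497,.3215,.15],-21.4); 
ims=[]
for n,(a,b,c,e) in (('top',(160,310,240,400)),('scene',(120,250,260,400))):
    d=get_image(n); np.savez(f'{n}3.npz',W=cloud(d),im=d['image']);ims.append(cv2.resize(d['image'][a:b,c:e],(400,370),interpolation=2))
cv2.imwrite('pics/c6.png',np.hstack(ims))
f=np.load('top3.npz');W,im=f['W'],f['im'].astype(int);
m=np.zeros(W.shape[:2],np.uint8);m[182:287,254:291]=im[182:287,254:291].max(-1)<75
n,l,st,ce=cv2.connectedComponentsWithStats(m)
for i in range(1,n):
    if st[i,4]>12: P=W[l==i]; print(st[i],np.round(np.nanmedian(P,0),3),np.round(np.nanpercentile(P[:,1],[5,95]),3),np.round(np.nanpercentile(P[:,2],[5,95]),3))
"
```

```text
t: 17.6
tcp_pos: [0.4677, -0.0939, 0.1727]
tool_rot: [-78.6, 89.8, -79.1]
force: [-0.2, 0.0, -1.9]
finger_gap: 0.0212
slide [0.0288 0.5543 0.0345] rot [0.731 0.002 0.005] | tcp [ 0.4677 -0.0939  0.1727] F [-0.2  0.  -1.9] gap 0.0212 t 17.6 j7 100.0
[254 182  13 105 341] [0.537 0.153 0.025] [0.13  0.153] [0.017 0.043]
[276 194  12  23 159] [0.599 0.089 0.028] [0.08  0.103] [0.024 0.041]
[272 224  13   9  93] [0.541 0.101 0.023] [0.089 0.114] [0.02  0.026]
[270 253  13  10 102] [0.476 0.104 0.024] [0.091 0.115] [0.022 0.027]
[282 263   6  13  56] [0.45  0.082 0.037] [0.08  0.088] [0.016 0.041]
```

View pics/c6.png

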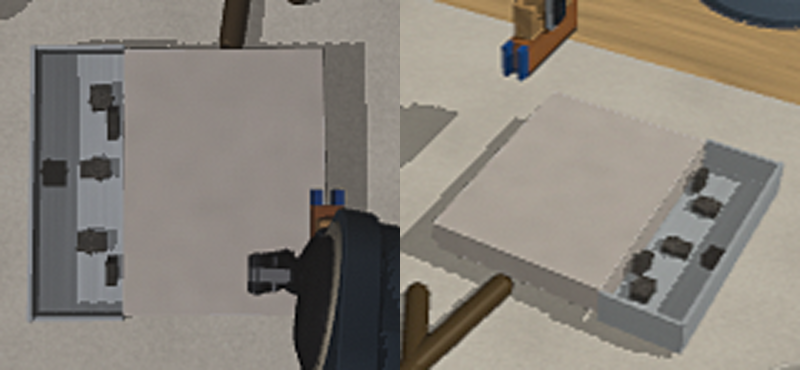

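All six chips are off the board and in the trough. Two lean against the board-side wall, at crop (112,122) and (112,270), so I'll check their profile before leaving them.

```bash
python3 - <<'E'
from h import *
f=np.load('top3.npz');W,im=f['W'],f['im'].astype(int)
for rows in ((206,209,212),(265,268,271)):
    for r in rows: print(r,[(c,*np.round(W[r,c]*1000).astype(int).tolist(),int(im[r,c].max())) for c in range(278,294)])
f=np.load('scene3.npz');W,im=f['W'],f['im'].astype(int)
m=(W[...,1]>.068)&(W[...,1]<.17)&(W[...,2]<.046)&(W[...,2]>.006)&(W[...,0]>.415)&(W[...,0]<.645)&(im.max(-1)<90)
n,l,st,ce=cv2.connectedComponentsWithStats(m.astype(np.uint8))
for i in range(1,n):
    if st[i,4]>15:
        P=W[l==i]*1000; print(st[i],[np.round(np.percentile(P[:,k],[3,50,97])) for k in range(3)])
im=cv2.imread
d=f['im'][160:240,330:400]; t=np.load('top3.npz')['im'][190:285,250:300]
cv2.imwrite('pics/c7.png',np.hstack([cv2.resize(d,(500,571),interpolation=2),cv2.resize(t,(300,571),interpolation=2)]))
E
```

```text
206 [(278, 593, 102, 14, 145), (279, 593, 100, 16, 148), (280, 593, 97, 16, 149), (281, 593, 95, 14, 145), (282, 592, 93, 17, 113), (283, 591, 88, 40, 41), (284, 591, 86, 38, 49), (285, 591, 83, 43, 51), (286, 591, 81, 37, 47), (287, 591, 80, 31, 53), (288, 593, 79, 14, 106), (289, 593, 76, 15, 115), (290, 590, 71, 49, 151), (291, 590, 69, 48, 146), (292, 590, 67, 50, 145), (293, 590, 64, 49, 145)]
209 [(278, 586, 102, 15, 141), (279, 586, 100, 15, 142), (280, 586, 97, 15, 146), (281, 586, 95, 15, 141), (282, 586, 93, 12, 110), (283, 584, 88, 38, 40), (284, 584, 86, 38, 49), (285, 584, 83, 41, 50), (286, 584, 81, 39, 47), (287, 585, 80, 30, 41), (288, 586, 79, 15, 105), (289, 586, 76, 15, 100), (290, 583, 71, 49, 151), (291, 583, 69, 49, 144), (292, 583, 67, 49, 144), (293, 583, 64, 50, 144)]
212 [(278, 579, 102, 12, 142), (279, 579, 99, 17, 143), (280, 579, 97, 16, 143), (281, 579, 95, 16, 145), (282, 579, 93, 11, 144), (283, 578, 88, 34, 38), (284, 577, 86, 38, 54), (285, 577, 83, 38, 55), (286, 577, 81, 35, 50), (287, 578, 79, 30, 41), (288, 579, 79, 13, 107), (289, 579, 76, 17, 1
[... 1220 characters left out ...]
77, 17, 108), (289, 446, 72, 46, 129), (290, 447, 70, 49, 153), (291, 447, 68, 49, 148), (292, 447, 66, 48, 148), (293, 447, 63, 48, 147)]
[361 179   7   9  41] [array([442., 458., 465.]), array([81., 87., 90.]), array([17., 31., 40.])]
[362 189  11   8  60] [array([468., 481., 487.]), array([ 93., 105., 117.]), array([14., 22., 25.])]
[351 203  11   8  64] [array([535., 548., 554.]), array([ 90., 103., 116.]), array([15., 21., 24.])]
[365 206   9   9  54] [array([523., 542., 553.]), array([128., 138., 145.]), array([13., 21., 24.])]
[340 208  10  19 123] [array([577., 602., 623.]), array([ 81.,  91., 107.]), array([15., 25., 39.])]<stdin>:4: RuntimeWarning: invalid value encountered in cast
```

View pics/c7.png

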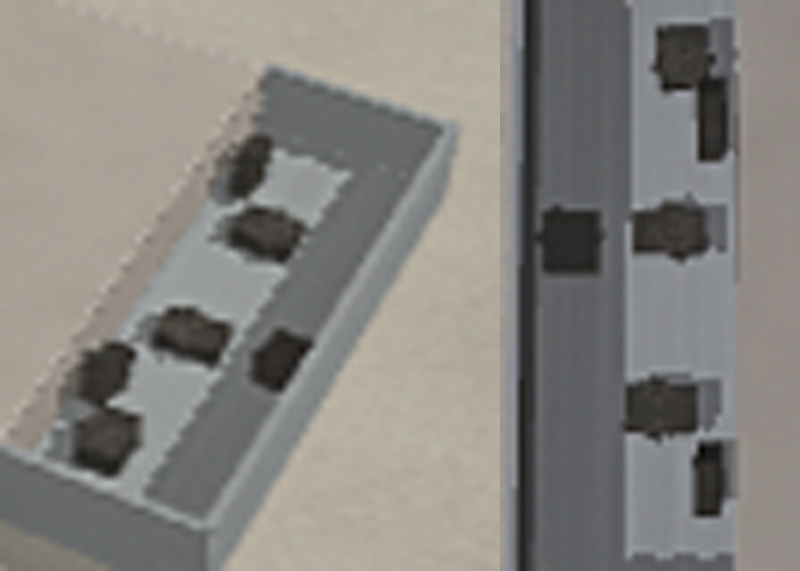

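Each upright chip has trough floor visible between it and the wall, about 7 mm clear of the board edge and below 36 mm, so all six count. Now to the holder.

```bash
python3 -m crank '[{"slide":[0,0.06,0.003],"delta_rot":[0.2,0,0]},{"slide":[0,0.12,0.006],"delta_rot":[0.4,0,0]},{"slide":[0,0.18,0.01],"delta_rot":[0.6,0,0]},{"slide":[0,0.24,0.015],"delta_rot":[0.73,0,0]},{"slide":[0,0.3,0.02],"delta_rot":[0.73,0,0]},{"slide":[0.01,0.36,0.025],"delta_rot":[0.73,0,0]},{"slide":[0.02,0.42,0.03],"delta_rot":[0.73,0,0]},{"slide":[0.03,0.48,0.034],"delta_rot":[0.73,0,0]},{"slide":[0.03,0.52,0.034],"delta_rot":[0.73,0,0]},{"slide":[0.03,0.554,0.034],"delta_rot":[0.73,0,0]},{"slide":[0.03,0.554,0.034],"delta_rot":[0.73,0,0]},{"slide":[0.03,0.554,0.034],"delta_rot":[0.73,0,0]},{"slide":[0.03,0.554,0.034],"delta_rot":[0.73,0,0]}]'; python3 -c "
from h import *
M=tgt([.497,.3215,.078],-21.4)"
```

```text
t: 19.0
tcp_pos: [0.4926, 0.3275, 0.1494]
tool_rot: [-113.0, 89.9, -133.8]
force: [0.2, -0.5, -1.7]
finger_gap: 0.0216
slide [ 0.0952 -0.0052  0.0084] rot [ 0.022 -0.001  0.003] | tcp [0.4926 0.3275 0.1494] F [ 0.2 -0.5 -1.7] gap 0.0216 t 19.0 j7 34.6
```

```bash
python3 -m crank '[{"slide":[0,-0.005,0.008],"delta_rot":[0.02,0,0]},{"slide":[0.03,-0.005,0.008],"delta_rot":[0.02,0,0]},{"slide":[0.06,-0.005,0.008],"delta_rot":[0.02,0,0]},{"slide":[0.085,-0.005,0.008],"delta_rot":[0.02,0,0]},{"slide":[0.095,-0.005,0.008],"delta_rot":[0.02,0,0]},{"slide":[0.095,-0.005,0.008],"delta_rot":[0.02,0,0]},{"slide":[0.095,-0.005,0.008],"delta_rot":[0.02,0,0]}]'; python3 - <<'E'
from h import *
M=tgt([.497,.3215,.078],-21.4)
ims=[]
for n,(a,b,c,e) in (('top',(205,285,150,220)),('scene',(180,260,400,480))):
    d=get_image(n); np.savez(f'{n}4.npz',W=cloud(d),im=d['image']);ims.append(cv2.resize(d['image'][a:b,c:e],(400,440),interpolation=2))
cv2.imwrite('pics/c8.png',np.hstack(ims))
E
```

```text
t: 19.7
tcp_pos: [0.4983, 0.3224, 0.0794]
tool_rot: [53.4, 89.9, 32.0]
force: [-1.0, 1.2, -1.9]
finger_gap: 0.0213
slide [ 0.0018 -0.0017 -0.0012] rot [ 0.     0.002 -0.002] | tcp [0.4983 0.3224 0.0794] F [-1.   1.2 -1.9] gap 0.0213 t 19.7 j7 35.5
```

View pics/c8.png

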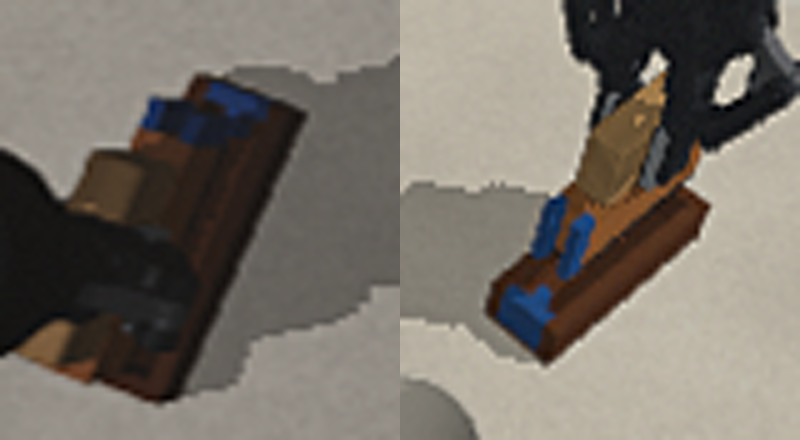

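The blue notch lines up with the blue rib, both at the +x end. Next I'll measure the in-hand offset relative to the holder from both cameras.

```bash
cat > rel.py <<'E'
from h import *
import sys
c0=np.array([.497,.3215]); a=np.radians(-21.4); Rz=np.array([[np.cos(a),np.sin(a)],[-np.sin(a),np.cos(a)]])
def H(W): 
    Q=W.copy(); Q[...,:2]=(W[...,:2]-c0)@Rz.T; return Q*1000
pc=lambda v:np.round(np.nanpercentile(v,[1,5,50,95,99]),1)
for n in('top','scene'):
    f0=np.load(n+'0.npz');Q=H(f0['W']);m=(abs(Q[...,0])<80)&(abs(Q[...,1])<35)&(Q[...,2]>19)&(Q[...,2]<30)
    print(n,'holder top x',pc(Q[m][:,0]),'y',pc(Q[m][:,1]), 'rect',cv2.minAreaRect(Q[m][:,:2].astype(np.float32)))
    i0=f0['im'].astype(int); b=m&(i0[...,0]>i0[...,2]+25); print('  rib blue top x',pc(Q[b][:,0]),'y',pc(Q[b][:,1]))
    f=np.load(n+sys.argv[1]+'.npz');Q=H(f['W']);im=f['im'].astype(int)
    s=(abs(Q[...,0])<80)&(abs(Q[...,1])<35)&(Q[...,2]>40)&(Q[...,2]<125)&(im.max(-1)>60)
    bl=s&(im[...,0]>im[...,2]+25)
    print('  scraper blue',bl.sum(),'x',pc(Q[bl][:,0]),'y',pc(Q[bl][:,1]),'z',pc(Q[bl][:,2]))
    br=s&~bl&(im[...,2]>im[...,0]+25)
    for lo,hi in((44,82),(85,118)):
        k=br&(Q[...,2]>lo)&(Q[...,2]<hi); P=Q[k]; print('  brown',lo,k.sum(),'x',pc(P[:,0]),'y',pc(P[:,1]),'z',pc(P[:,2]))
        if k.sum()>30:
            print('    rect',cv2.minAreaRect(P[:,:2].astype(np.float32)))
E
python3 rel.py 4
```

```text
top holder top x [-64.3 -61.2   0.2  61.6  64.5] y [-21.4 -20.8  -1.2  20.   21.3] rect ((0.0297393798828125, 0.009307861328125), (43.99612808227539, 130.0571746826172), 89.97655487060547)
  rib blue top x [47.4 49.1 59.6 64.2 64.6] y [-12.1 -10.9  -0.7  10.   12.3]
  scraper blue 21 x [45.1 45.2 49.3 54.1 54.7] y [-8.3 -8.   7.3 10.4 11.7] z [77.5 78.7 80.8 83.  83. ]
  brown 44 56 x [-53.5 -52.9  37.2  42.6  43.4] y [-10.2  -9.   -1.4  10.6  11.5] z [78.2 78.8 80.4 81.5 81.7]
    rect ((-5.069942474365234, 0.7020130157470703), (97.17138671875, 21.428848266601562), 0.9070755839347839)
  brown 85 148 x [-43.8 -42.5  17.1  31.3  32.6] y [-9.6 -9.  -1.7  9.1 11.4] z [110.5 113.4 115.5 117.3 117.9]
    rect ((-5.187564849853516, 1.3044776916503906), (77.67753601074219, 21.58003044128418), 0.42868709564208984)
scene holder top x [-64.3 -61.2   9.1  65.5  67.1] y [-18.9 -18.1   3.4  22.9  23.5] rect ((1.402496337890625, 2.0570526123046875), (43.95842742919922, 133.02334594726562), 89.60498046875)
  rib blue top x [47.3 50.8 62.  66.9 67.4] y [-10.5 -10.1   1.8  12.5  13.6]
  scraper blue 90 x [45.3 46.6 54.4 58.  59. ] y [-7.3 -6.4  8.9 13.9 14.5] z [46.9 49.1 67.9 80.5 81.3]
  brown 44 156 x [-51.4 -42.1  26.4  45.8  46.6] y [-6.  -2.3 13.6 14.7 15.2] z [46.5 48.1 63.3 80.4 81.7]
    rect ((-2.2605934143066406, 9.936600685119629), (23.214447021484375, 100.94227600097656), 81.1185073852539)
  brown 85 215 x [-16.9  -9.1  26.3  36.8  37.6] y [-6.8 -5.5  4.9 13.8 14.5] z [ 85.6  88.  112.5 115.8 116.3]
    rect ((8.47677230834961, 10.454374313354492), (34.7830696105957, 58.97980499267578), 89.1626968383789)
```

```bash
python3 -m crank '[{"slide":[0.0,-0.0017,-0.0012],"delta_rot":[0,0,0]},{"slide":[0.0,-0.0017,-0.0012],"delta_rot":[0,0,0]},{"slide":[0.006,-0.0017,-0.0012],"delta_rot":[0,0,0]},{"slide":[0.012,-0.0017,-0.0012],"delta_rot":[0,0,0]},{"slide":[0.018,-0.0017,-0.0012],"delta_rot":[0,0,0]},{"slide":[0.02,-0.0017,-0.0012],"delta_rot":[0,0,0]},{"slide":[0.02,-0.0017,-0.0012],"delta_rot":[0,0,0]}]'; python3 -m crank '[{"slide":[0.003,0,0],"delta_rot":[0,0,0]},{"slide":[0.006,0,0],"delta_rot":[0,0,0]},{"slide":[0.006,0,0],"delta_rot":[0,0,0]},{"slide":[0.006,0,0],"delta_rot":[0,0,0]}]';python3 -c "
from h import *
M=tgt([.497,.3215,.0395],-21.4)"
```

```text
t: 20.5
tcp_pos: [0.4959, 0.3216, 0.063]
tool_rot: [-123.4, 89.9, -144.8]
force: [0.8, 0.3, -2.2]
finger_gap: 0.0207
t: 20.9
tcp_pos: [0.4962, 0.3217, 0.059]
tool_rot: [143.2, 90.0, 121.9]
force: [0.6, 0.3, -2.2]
finger_gap: 0.0211
slide [0.026  0.0001 0.0011] rot [ 0.002 -0.    -0.   ] | tcp [0.4962 0.3217 0.059 ] F [ 0.6  0.3 -2.2] gap 0.0211 t 20.9 j7 35.6
```

```bash
python3 -m crank '[{"slide":[0.0,0,0.001],"delta_rot":[0,0,0]},{"slide":[0.002,0,0.001],"delta_rot":[0,0,0]},{"slide":[0.004,0,0.001],"delta_rot":[0,0,0]},{"slide":[0.006,0,0.001],"delta_rot":[0,0,0]},{"slide":[0.006,0,0.001],"delta_rot":[0,0,0]}]'; python3 -m crank '[{"slide":[0.003,0,0],"delta_rot":[0,0,0]},{"slide":[0.006,0,0],"delta_rot":[0,0,0]},{"slide":[0.006,0,0],"delta_rot":[0,0,0]}]';python3 -c "
from h import *
M=tgt([.497,.3215,.0395],-21.4)"
```

```text
t: 21.4
tcp_pos: [0.4966, 0.3214, 0.0542]
tool_rot: [-131.0, 90.0, -152.3]
force: [-0.4, -0.9, -2.0]
finger_gap: 0.0213
t: 21.7
tcp_pos: [0.4966, 0.3213, 0.0496]
tool_rot: [-127.0, 90.0, -148.4]
force: [-0.0, -0.6, -2.0]
finger_gap: 0.0212
slide [0.0135 0.0005 0.0004] rot [ 0.003 -0.001  0.001] | tcp [0.4966 0.3213 0.0496] F [-0.  -0.6 -2. ] gap 0.0212 t 21.7 j7 35.8
```

Going in freely with no contact force. Continue down to the floor.

```bash
python3 -m crank '[{"slide":[0.003,0,0],"delta_rot":[0,0,0]},{"slide":[0.006,0,0],"delta_rot":[0,0,0]},{"slide":[0.009,0,0],"delta_rot":[0,0,0]},{"slide":[0.0105,0,0],"delta_rot":[0,0,0]},{"slide":[0.0105,0,0],"delta_rot":[0,0,0]}]'; python3 -m crank '[{"slide":[0.001,0,0],"delta_rot":[0,0,0]},{"slide":[0.0025,0,0],"delta_rot":[0,0,0]},{"slide":[0.0025,0,0],"delta_rot":[0,0,0]}]'
```

```text
t: 22.2
tcp_pos: [0.4967, 0.3214, 0.0419]
tool_rot: [-128.8, 90.0, -150.1]
force: [-0.2, -1.0, -1.4]
finger_gap: 0.021
t: 22.5
tcp_pos: [0.4968, 0.3214, 0.0402]
tool_rot: [-147.4, 90.0, -168.8]
force: [-0.2, 0.4, -1.7]
finger_gap: 0.021
```

```bash
python3 -m crank '[{"slide":[0.0013,0,0],"delta_rot":[0,0,0]},{"slide":[0.0013,0,0],"delta_rot":[0,0,0]},{"slide":[0.0013,0,0],"delta_rot":[0,0,0]}]';  python3 -m crank '[{"slide":[0.0006,0,0],"delta_rot":[0,0,0]},{"slide":[0.0006,0,0],"delta_rot":[0,0,0]},{"slide":[0.0006,0,0],"delta_rot":[0,0,0]}]'
```

```text
t: 22.8
tcp_pos: [0.497, 0.3215, 0.0394]
tool_rot: [66.3, 90.0, 45.0]
force: [0.2, -0.2, -1.4]
finger_gap: 0.0212
t: 23.1
tcp_pos: [0.497, 0.3215, 0.0394]
tool_rot: [67.9, 90.0, 46.5]
force: [-1.2, -0.7, 5.3]
finger_gap: 0.0211
```

Home on the floor at TCP 39.4 mm. Release and retreat.

```bash
python3 -m crank '[{"slide":[-0.0008,0,0],"delta_rot":[0,0,0]},{"slide":[-0.0008,0,0],"delta_rot":[0,0,0]},{"slide":[-0.0008,0,0],"delta_rot":[0,0,0]},{"slide":[-0.0008,0,0],"delta_rot":[0,0,0]},{"slide":[-0.0008,0,0],"delta_rot":[0,0,0]},{"slide":[-0.0008,0,0],"delta_rot":[0,0,0]},{"slide":[-0.0008,0,0],"delta_rot":[0,0,0]},{"slide":[-0.0008,0,0],"delta_rot":[0,0,0]}]' 1; python3 -m crank '[{"slide":[-0.02,0,0],"delta_rot":[0,0,0]},{"slide":[-0.06,0,0],"delta_rot":[0,0,0]},{"slide":[-0.12,0,0],"delta_rot":[0,0,0]},{"slide":[-0.18,0,0],"delta_rot":[0,0,0]},{"slide":[-0.22,0,0],"delta_rot":[0,0,0]},{"slide":[-0.22,0.1,-0.1],"delta_rot":[0,0,0]},{"slide":[-0.22,0.2,-0.1],"delta_rot":[0,0,0]},{"slide":[-0.22,0.25,-0.1],"delta_rot":[0,0,0]},{"slide":[-0.22,0.25,-0.1],"delta_rot":[0,0,0]},{"slide":[-0.22,0.25,-0.1],"delta_rot":[0,0,0]},{"slide":[-0.22,0.25,-0.1],"delta_rot":[0,0,0]}]'; python3 - <<'E'
from h import *
for n in('top','scene'):
    d=get_image(n); np.savez(f'{n}5.npz',W=cloud(d),im=d['image'])
    if n=='top': ims=[cv2.resize(d['image'][130:300,140:300],(400,425),interpolation=2)]
    else: ims.append(cv2.resize(d['image'][150:270,320:480],(400,425),interpolation=2))
cv2.imwrite('pics/c9.png',np.hstack(ims))
W=np.load('top5.npz')['W']
c0=np.array([.497,.3215]); a=np.radians(-21.4); Rz=np.array([[np.cos(a),np.sin(a)],[-np.sin(a),np.cos(a)]])
Q=W.copy();Q[...,:2]=(W[...,:2]-c0)@Rz.T;Q*=1000
b=(abs(Q[...,0])<80)&(abs(Q[...,1])<35)
for lo,hi in((34,50),(68,85)):
    m=b&(Q[...,2]>lo)&(Q[...,2]<hi);P=Q[m];print(m.sum(),cv2.minAreaRect(P[:,:2].astype(np.float32)),np.median(P[:,2]))
    if lo>60: print("tilt",np.linalg.lstsq(np.c_[P[:,:2],np.ones(len(P))],P[:,2],rcond=None)[0])
for nm,r in (("cup",np.s_[135:178,175:225]),("jar",np.s_[132:172,415:460])):
    P=W[r].reshape(-1,3);P=P[P[:,2]>.05];print(nm,cv2.minAreaRect((P[:,:2]*1000).astype(np.float32))[:2])
P=W[70:180,320:370].reshape(-1,3);P=P[P[:,2]>.015];print("branch",cv2.minAreaRect((P[:,:2]*1000).astype(np.float32))[:2])
print(get_state()["t"])
E
```

```text
t: 23.9
tcp_pos: [0.4968, 0.3215, 0.0394]
tool_rot: [124.7, 90.0, 103.4]
force: [-0.7, -0.3, -0.4]
finger_gap: 0.0858
t: 25.0
tcp_pos: [0.4942, 0.5252, 0.2045]
tool_rot: [153.9, 90.0, 132.8]
force: [0.2, -1.3, -0.1]
finger_gap: 0.0854
193 ((0.7911033630371094, -1.879460334777832), (109.44063568115234, 22.59453010559082), 1.395327091217041) 40.73349290353423
399 ((-5.284236907958984, -1.1335182189941406), (78.97384643554688, 22.69523048400879), 0.0017882867250591516) 75.5131280070338
tilt [2.09556031e-03 7.49791037e-02 7.54705083e+01]
cup ((700.060302734375, 275.1300354003906), (69.83146667480469, 70.09220886230469))
jar ((712.4199829101562, -260.7537841796875), (54.241764068603516, 55.47386169433594))
branch ((780.619140625, -60.73149108886719), (89.96835327148438, 258.672607421875))
25.1
```

View pics/c9.png

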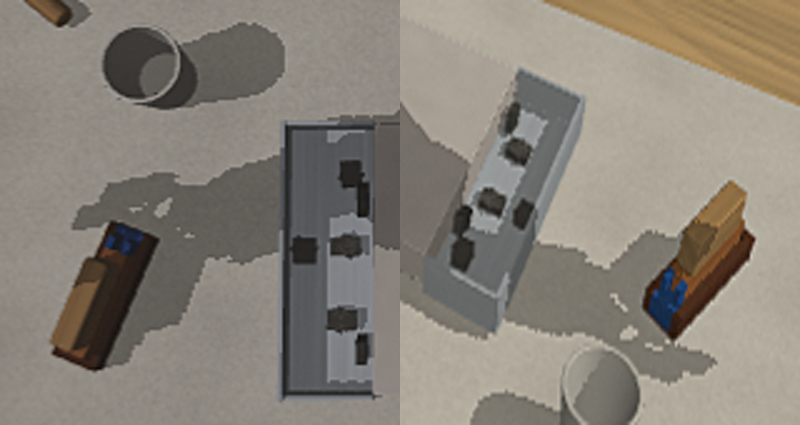

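The scraper sits in the holder with its blue end on the rib, all six chips are in the trough, and the bystanders haven't moved. The cross-tilt fit reads 0.075, close to the limit and possibly an edge artefact, so I'll check it again on inner pixels and compare with the initial view.

```bash
python3 - <<'E'
from h import *
ims={}
for n in('top','scene'):
    d=get_image(n); ims[n]=cloud(d)
def fit(W,c,yaw,nm):
    a=np.radians(yaw);Rz=np.array([[np.cos(a),np.sin(a)],[-np.sin(a),np.cos(a)]])
    Q=W.copy();Q[...,:2]=(W[...,:2]-np.array(c))@Rz.T;Q*=1000
    m=(abs(Q[...,0]+6)<36)&(abs(Q[...,1]+1)<8)&(Q[...,2]>69)&(Q[...,2]<82);P=Q[m]
    co=np.linalg.lstsq(np.c_[P[:,:2],np.ones(len(P))],P[:,2],rcond=None)[0]
    se=np.std(P[:,2]-np.c_[P[:,:2],np.ones(len(P))]@co)/np.std(P[:,1])/len(P)**.5
    print(nm,len(P),np.round(co,3),"se",se.round(3))
for n in('top','scene'):
    fit(np.load(n+'0.npz')['W'],(.5156,-.367),12.4,n+' start on table')
    fit(np.load(n+'5.npz')['W'],(.497,.3215),-21.4,n+' holder'); fit(ims[n],(.497,.3215),-21.4,n+' holder now')
s=get_state();print(s["t"],s["tcp_pos"],s["finger_gap"],s["force"])
E
```

```text
top start on table 251 [ 4.0000e-03 -3.0000e-02  7.1863e+01] se 0.017
top holder 255 [8.000e-03 1.700e-02 7.588e+01] se 0.018
top holder now 247 [-3.0000e-03 -1.2000e-02  7.5573e+01] se 0.018
scene start on table 51 [ 0.0000e+00 -4.1000e-02  7.0534e+01] se 0.026
scene holder 122 [2.0000e-03 2.0000e-02 7.4264e+01] se 0.023
scene holder now 125 [2.0000e-03 1.5000e-02 7.4359e+01] se 0.023
25.2 [0.4961199  0.52109801 0.2052239 ] 0.08533781970246486 [0.13850835 0.07526625 0.24519231]
```

Tilt is about 0 within noise, and the grip top is 3.8 mm above its table reading, against 4 mm expected when home. Handing in.

```bash
python3 -c "
from rig import *
hand_in()"
```

```text
the job is handed in; nothing more can be done
```

The job was handed in with about 25 s of the 72 s used. All six chips are in the trough and the scraper is released in its holder.

- **Wiping:** I gripped the scraper at 80 N and wiped the board in two passes at about 60 mm/s. The pressing force read roughly 7–13 N each time I checked. Four chips went in on the first pass and two on the second.
- **Chips:** Two of the six stand on edge. They are about 7 mm clear of the board-side wall, with tops about 25 mm above the trough floor, so they should count. I saw no contact between the robot and any chip in the pictures.
- **Scraper:** It went into the holder without resistance, blue notch over blue rib. Its offset is about 1 mm along and 1–2 mm across, and its top is 3.8 mm higher than it was on the table, where 4 mm means fully home.
- **Other objects:** The jar and cup are within 1 mm of where they started. The branch reading shifted by about 4 mm, which may be noise in the rough box fit, and the limit is 15 mm.

**Check that disagreed:** my first tilt fit on the seated scraper gave 0.075 rad, close to the 0.08 limit, because it included edge pixels. Refits on inner pixels from both cameras gave 0.02 rad or less, which is within the measurement noise. The hand-in itself gives no verdict.

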